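# Bridge blank to the dust box, shutter held half open

## Robot

A 7-joint arm with a two-finger parallel gripper is mounted at the origin on the work surface. World frame = base frame: x ahead of the robot, y to its left, z up, the work surface at z = 0. Lengths are in m, angles in rad, forces in N, time in s.
With the tool pointing down it reaches from about 0.425 to 0.875 m from the base axis. Payload 4.7 kg.
Tool frame: the origin (TCP) lies at the very end of the fingers, on their centre line; the grasp point (between the pads) lies 19 mm behind it; z points along the fingers, y is the direction in which the jaws open and shut (so a half turn about z gives the same grasp; the last joint's range is limited). The gripper opens to 87 mm and grips with 3 to 60 N. Pads are 19 mm wide; open, the fingers measure 117 mm over their backs; the gripper's body (75 mm by 190 mm) begins 51 mm behind the grasp point.
Start: joints at [1.131, 0.321, -0.07, 1.45, 0.023, 1.371, -0.057], TCP at [0.285, -0.584, 0.223] pointing down, gripper open.
Joint ranges: [-2.86, 2.86], [-0.3, 2.09], [-1.38, 1.24], [0.06, 2.45], [-1.56, 4.7], [0.09, 2.05], [-2.69, 2.69]. Speed limits (rad/s): [2.57, 2.57, 3.14, 3.14, 3.14, 3.14, 3.14].

## Interface

Orientations are given as a rotation vector (axis times angle).
In Python, from bench import ctrl gives the robot as it stands. The module is installed in compiled form; this text tells all that it offers.
- The arm moves only by the tool move_arm, never from a script. Its arguments are lists of equal length, an entry for each row: "dp": the shift along the tool's x, y, z in units of 30 mm (1.0 is 30 mm), a list of three; "turn": the turn about the tool's z in units of 5 degrees (1.0 is 5 degrees); "jaw": the opening, from -1 (shut) to 1 (fully open). A call has 1 to 5 rows; each row is the pose to reach, as a shift and turn from the pose commanded when the call began, along the tool's axes at that moment; what a row does not reach only later rows make up. A row lasts 1/10 s, in which the tool goes at most 50 mm and 8.59 degrees, less where a joint would pass 70% of its speed; a pose out of reach is approached as far as the arm can. A call with a gripper value outside its range is refused whole. The fingers move at their own pace and stop on an object; "grip_force" is the grip in N (left out, the last holds). Time passes only in rows, so rows that repeat a pose let the fingers close. It gives the time, the measured TCP pose, the force and the opening at its end, in the units of the state.
- ctrl.get_state(): the state, without advancing time (a new reading comes with each control period).
- ctrl.get_image(name): name is "scene" or "top" or "wrist"; returns the picture (384x512x3 uint8, red, green, blue); there is no depth.
- ctrl.camera_info(name): a dict with "intrinsics" (3x3 intrinsics, pixels), "dist" ([k1, k2, p1, p2, k3] as OpenCV has them; the pictures are not rectified), "extrinsics" (4x4, takes a point from world to camera coordinates). Camera axes: x right, y up, looking along -z (the intrinsics and any distortion apply to the point x, -y, -z); pixel columns grow to the right and rows downward; lengths in m; the calibration is good to about 2 mm. A picture is of the moment at which its call begins: read the wrist's pose just before it. camera_info takes no time and is no camera call; for the wrist camera it gives the pose at the moment of the call.
- ctrl.close_job(): hands the job in, once; it reports no verdict.
Trained networks look in the newest picture that a camera, given by its name, has taken for a name from the list of things; names that differ only in an ending like _2 or _b are one class to them, and where a whole thing is asked for, a point or a joint stands for the part that bears it (a point fixed in the world has none). Each returns a list of dicts, best first, with "confidence" (0 to 1); they miss things now and then, are a little off and sometimes report something else, mostly with a low value. They report only what shows in the picture. A call takes as long as a camera call. They do not tell look-alikes from the thing itself.
- ctrl.look_for(camera, target): "rect" ([centre column, centre row, width, height] in pixels, round what is visible of it).
- ctrl.masks_of(camera, target): "region" (384x512 bool, what is visible of it) and "rect" ([centre column, centre row, width, height] in pixels, round what is visible of it).
The state is a dict: "time": time; "joint_positions": joint angles; "qd": joint speeds; "joint_torque": joint torques, N m; "position": TCP position; "tool_rot": TCP orientation; "ft_force": force on the tool from outside, world axes, zero at the start; "torque": the same for the moment, N m; "grip_width": opening from 0.0 (shut) to 1.0 (fully open).
Only numpy, scipy, OpenCV 4.12 (cv2) and the standard library are available. Lean on these libraries where they do the work, as an engineer would, in place of code of your own. Each camera call takes 0.05 s, during which the arm holds its last target. There are 200 camera calls.

## Task

Slide the dark rosewood bridge blank over the bench, flat and without lifting it, until it lies centred and square on the green mat beside the dust box, and let go of it. Then slide the dust box's sprung yellow shutter by its red handle to half open (its white edge at the red marks), never anywhere near wide open, and finish while still holding it there against its spring; the shutter stays shut until the blank is in place, and the other things on the bench are left where they are.

Things in the scene. Friction and masses are not known exactly. Their poses are not given: they have to be found in the camera images.
- blank: dark reddish-brown rosewood bridge blank, a plain bar 130 x 40 x 16 mm (along its x, y, z), about 80 g, lying flat on the bench; origin at the centre of its underside. Either end may lead.
- mat: thin green mat with a white border line, 150 x 70 mm (along its x, y), under 1 mm thick so that things slide onto it without a step; origin at its centre on the bench. The blank's long axis belongs along the mat's x.
- dust_box: grey dust extraction box bolted to the bench, 280 x 120 x 50 mm (along its x, y, z); origin at the centre of its underside. The mat lies 175 to 200 mm from it towards its +y. On its top two aluminium guides (to 59 mm high, at y = +/-48 mm) carry the yellow shutter; a spring case 50 x 60 mm, up to 78 mm high, stands at its x = 113 mm; a steel duct leaves at its +x end to x = 190 mm.
- handle_top (a point): centre of the top of the red upright block handle that is fixed on the yellow shutter and moves with it; the handle is 16 mm along the box's x, 36 mm along y and 45 mm tall, its top 100 mm and its foot 55 mm above the bench. With the shutter shut it stands at x = -40 mm, y = 0 in the box's frame.
- shutter (a joint): travel of the shutter in m: 0 shut (where its spring keeps it) to 0.08 wide open; it grows as the handle moves along the box's +x, away from the robot. Half open is 0.04, with the shutter's white edge level with the red marks on the guides. The spring pushes back with about 4.5 N when shut, 10.5 N at half and 16.5 N wide open, and shuts it when let go.
- offcut: pale maple offcut, 90 x 40 x 16 mm, loose on the bench, not to be disturbed; origin at the centre of its underside
- jar: amber jar of small parts, 64 mm across, 90 mm tall, to be left alone; origin at the centre of its underside
- glue: white glue bottle with orange cap, 56 mm across, 160 mm tall, to be left alone; origin at the centre of its underside
- spool: copper-coloured spool of wire, 80 mm across, 80 mm tall, to be left alone; origin at the centre of its underside
- driver: screwdriver lying on the bench, to be left alone; origin under its middle
- sander: cork sanding block, 100 x 60 x 30 mm, to be left alone; origin at the centre of its underside
- drill: blue and black cordless drill lying on its side, about 240 x 190 x 56 mm, to be left alone; origin under its middle
Things that resemble listed ones, but are neither listed nor needed, are in the scene too. Of the things that look like the blank, the largest one is meant.

How it is judged:
By the outcome, as a careful person would: the job done as asked, in the order asked, and still so for the second after the job is handed in, while the arm keeps its last pose, push and grip.
It also fails if it takes over 54 s, if anything falls off the work surface, if the arm or the gripper's body presses on something with over 40 N, if the wrist force passes 120 N, or if a joint passes its speed limit or range.

## Working session

There is one attempt and no reset: what is moved stays moved. The work goes in short steps, Python scripts to look and compute and a tool call to move; the robot and the scene stay as the last step left them, time stands still between calls to the robot, and variables do not carry over. Pictures are saved under pics/ and viewed, about 8 in all and at most 12, crops included, and the job is handed in when it is done.

Besides the shell and the picture viewer there is one more tool, called after "Request:" as name(argument=value, ...) on one line, values as JSON. move_arm: Moves the arm, as the interface text tells. Its arguments: {"type":"object","properties":{"dp":{"type":"array","items":{"type":"array","items":{"type":"number"}}},"turn":{"type":"array","items":{"type":"number"}},"jaw":{"type":"array","items":{"type":"number"}},"grip_force":{"type":"number"}},"required":["dp","turn","jaw"]}

```bash
mkdir -p pics
cat > h.py <<'E'
import numpy as np, cv2
from bench import ctrl
def pix2world(cam,uv,z):
    i=ctrl.camera_info(cam);K=np.array(i['intrinsics'],float);d=np.array(i['dist'],float);E=np.array(i['extrinsics'],float)
    p=cv2.undistortPoints(np.array(uv,float).reshape(-1,1,2),K,d).reshape(-1,2)
    r=np.c_[p[:,0],-p[:,1],-np.ones(len(p))]@E[:3,:3]
    c=-E[:3,:3].T@E[:3,3]
    z=np.broadcast_to(z,len(p))
    return c+r*((z-c[2])/r[:,2])[:,None]
def world2pix(cam,P):
    i=ctrl.camera_info(cam);K=np.array(i['intrinsics'],float);d=np.array(i['dist'],float);E=np.array(i['extrinsics'],float)
    q=np.atleast_2d(P)@E[:3,:3].T+E[:3,3]; q=q*[1,-1,-1]
    return cv2.projectPoints(q.reshape(-1,1,3),np.zeros(3),np.zeros(3),K,d)[0].reshape(-1,2)
def snap(cam,f,box=None,s=1):
    im=ctrl.get_image(cam)
    o=im if box is None else im[box[1]:box[3],box[0]:box[2]]
    o=cv2.resize(o,None,fx=s,fy=s,interpolation=cv2.INTER_CUBIC)
    cv2.imwrite('pics/'+f,o[:,:,::-1]); return im
E
python3 - <<'E'
from h import *
a=snap('top','top0.png'); b=snap('scene','scene0.png')
cv2.imwrite('pics/both.png',np.vstack([a,b])[:,:,::-1][:, :])
t=cv2.resize(a,(800,600)); cv2.imwrite('pics/t.png',t[:,:,::-1])
for n in ['blank','mat','dust_box','handle_top','offcut','jar','glue','spool','driver','sander','drill']:
    for m in ctrl.masks_of('top',n)[:3]:
        c,s,ang=cv2.minAreaRect(np.argwhere(m['region'])[:,::-1].astype(np.float32))
        print(n,round(m['confidence'],2),np.round(c),np.round(s),round(ang), pix2world('top',[c],0.01)[0].round(3))
s=ctrl.get_state();print(s['time'],s['position'],s['tool_rot'])
i=ctrl.camera_info('top');print(np.array(i['intrinsics']).round(),np.array(i['extrinsics']).round(2))
E
```

```text
blank 0.8 [156. 188.] [ 9. 26.] 78 [0.566 0.326 0.01 ]
blank 0.56 [187. 227.] [33. 11.] 76 [0.419 0.203 0.01 ]
blank 0.51 [153. 228.] [26.  9.] 56 [0.414 0.332 0.01 ]
mat 0.81 [236. 209.] [18. 39.] 10 [0.485 0.019 0.01 ]
dust_box 0.6 [285. 207.] [37. 86.] 7 [ 0.495 -0.166  0.01 ]
handle_top 0.64 [284. 213.] [23. 50.] 7 [ 0.473 -0.161  0.01 ]
offcut 0.58 [187. 226.] [36. 11.] 77 [0.421 0.204 0.01 ]
offcut 0.56 [184. 182.] [11. 24.] 9 [0.59 0.22 0.01]
jar 0.58 [232. 134.] [20. 15.] 90 [0.783 0.036 0.01 ]
glue 0.56 [197. 138.] [22. 14.] 72 [0.768 0.176 0.01 ]
spool 0.85 [168. 137.] [25. 20.] 63 [0.773 0.29  0.01 ]
spool 0.3 [233. 134.] [21. 16.] 90 [0.781 0.034 0.01 ]
driver 0.71 [196. 137.] [22. 14.] 72 [0.769 0.176 0.01 ]
driver 0.55 [124. 230.] [33.  7.] 90 [0.407 0.444 0.01 ]
sander 0.84 [153. 270.] [27. 19.] 74 [0.257 0.324 0.01 ]
sander 0.54 [387. 213.] [56. 49.] 15 [ 0.471 -0.554  0.01 ]
sander 0.18 [283. 217.] [42. 22.] 90 [ 0.456 -0.158  0.01 ]
drill 0.9 [387. 214.] [56. 48.] 15 [ 0.467 -0.555  0.01 ]
0.65 [ 0.28495077 -0.58425165  0.22262993] [3.06089984e+00 7.06704398e-01 1.61238212e-05]
[[481.   0. 254.]
 [  0. 481. 200.]
 [  0.   0.   1.]] [[ 0.   -1.   -0.   -0.05]
 [ 0.98  0.    0.19 -0.51]
 [-0.19 -0.    0.98 -1.73]
 [ 0.    0.    0.    1.  ]]
```

View pics/t.png

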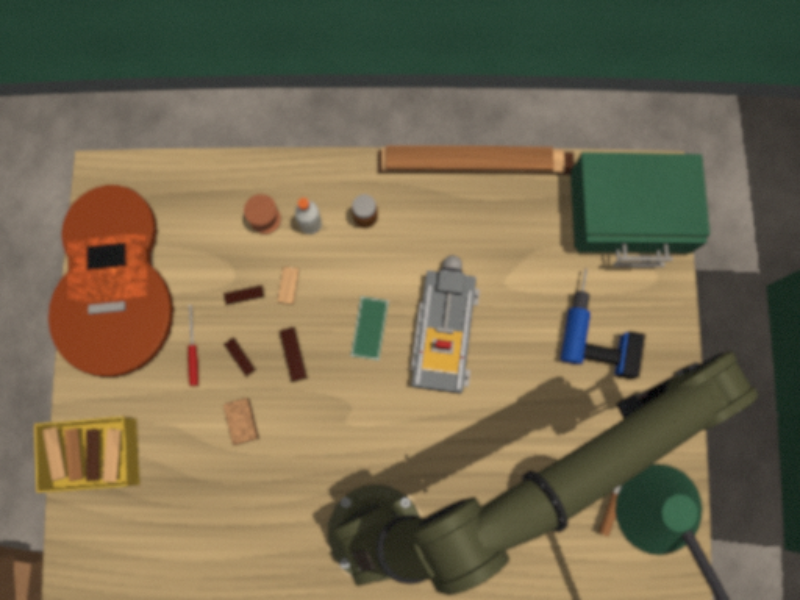

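View pics/scene0.png

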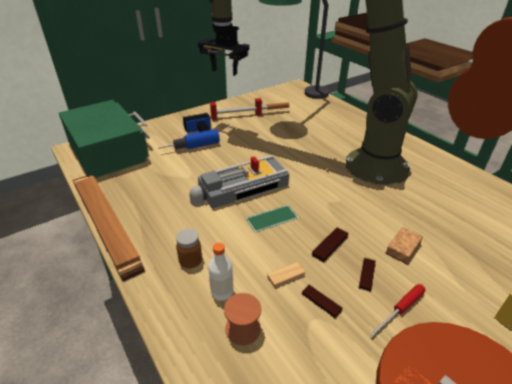

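Dark bars in the 800x600 top view: A (244,295), B (240,357), C (293,354). C is the longest (33 px against 26), so it fits the blank. I'll confirm it in a crop. The mat is at (370,328) and the box at (446,330), with its red handle at (442,345).

Run:
```python
from h import *
snap('top','crop1.png',(135,165,315,265),4.4)
```

```text
(no output)
```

View pics/crop1.png

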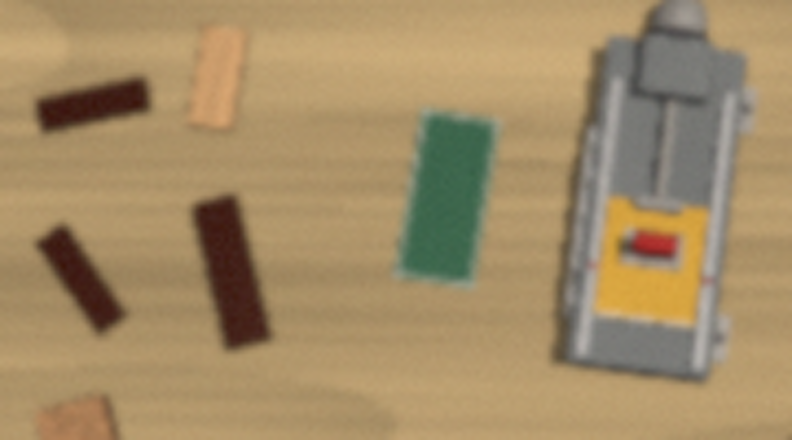

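Request:
move_arm(dp=[[12, -8.4, -2.7], [12, -8.4, -2.7], [12, -8.4, -2.7], [12, -8.4, -2.7], [12, -8.4, -2.7]], turn=[1.8, 1.8, 1.8, 1.8, 1.8], jaw=[1, 1, 1, 1, 1])

```text
time: 1.2
position: [0.4049, -0.3674, 0.2685]
tool_rot: [3.106, 0.464, 0.001]
ft_force: [0.1, 0.4, -0.1]
grip_width: 0.997
```

The crop confirms C at crop (232,272) as the largest dark bar. A (93,105) and B (80,280) are clearly smaller. I'll go on toward the mat and look from there.

Request:
move_arm(dp=[[5.1, -9.2, -2.0], [5.1, -9.2, -2.0], [5.1, -9.2, -2.0], [5.1, -9.2, -2.0], [5.1, -9.2, -2.0]], turn=[0, 0, 0, 0, 0], jaw=[1, 1, 1, 1, 1])

```text
time: 1.7
position: [0.4553, -0.1269, 0.3153]
tool_rot: [3.106, 0.464, 0.001]
ft_force: [0.8, 0.2, 0.7]
grip_width: 1.002
```

```bash
cat >> h.py <<'E'
def rects(cam,names):
    im=ctrl.get_image(cam)
    for n,z in names:
        for m in ctrl.masks_of(cam,n)[:3]:
            r=np.argwhere(m['region'])[:,::-1]
            # edge contour to world, then fit rectangle in metres
            c=max(cv2.findContours(m['region'].astype(np.uint8),cv2.RETR_EXTERNAL,cv2.CHAIN_APPROX_NONE)[0],key=len).reshape(-1,2)
            w=pix2world(cam,c,z)[:,:2]
            cc,s,a=cv2.minAreaRect((w*1000).astype(np.float32))
            if s[0]<s[1]: a+=90
            a=(a+90)%180-90
            print(n,round(m['confidence'],2),'px',r.mean(0).round(),'world',np.round(cc,1),'size',np.round(sorted(s),1),'yaw',round(a,1))
    return im
E
python3 - <<'E'
from h import *
s=ctrl.get_state();print(s['time'],s['position'],s['tool_rot'])
im=rects('wrist',[('blank',.016),('mat',.001),('dust_box',.05),('handle_top',.055)])
cv2.imwrite('pics/w1.png',im[:,:,::-1])
E
```

```text
1.7 [ 0.45528565 -0.12693115  0.31528167] [3.10606798e+00 4.64206664e-01 1.13925408e-03]
blank 0.86 px [ 64. 122.] world [416.6 201.4] size [ 49.9 129.7] yaw 15.5
blank 0.7 px [  5. 122.] world [394.  300.3] size [30.  64.9] yaw 4.8
blank 0.27 px [  6. 195.] world [257.8 289.2] size [ 34.5 112.6] yaw 2.8
mat 0.58 px [179. 114.] world [482.5  17.5] size [ 72.8 152.3] yaw -7.7
dust_box 0.63 px [284. 145.] world [ 492.  -165.7] size [128.1 320.7] yaw -7.4
handle_top 0.7 px [269. 182.] world [ 462.2 -165.3] size [ 85.5 188. ] yaw -8.1
```

View pics/w1.png

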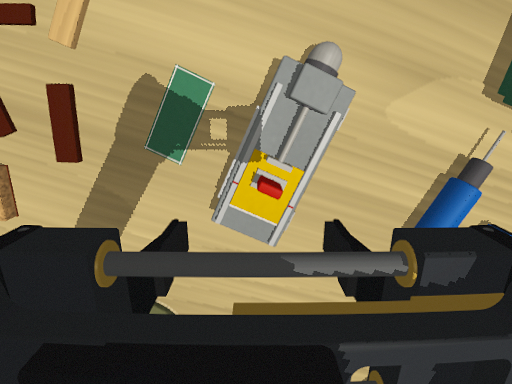

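The wrist view shows the blank at (64,122), the mat at (179,114) and the box with its red handle at (269,186). I'll move closer to the blank.

Request:
move_arm(dp=[[1.6, -7.5, 1.5], [1.6, -7.5, 1.5], [1.6, -7.5, 1.5], [1.6, -7.5, 1.5], [1.6, -7.5, 1.5]], turn=[0.3, 0.3, 0.3, 0.3, 0.3], jaw=[1, 1, 1, 1, 1])

```text
time: 2.45
position: [0.4347, 0.1016, 0.2688]
tool_rot: [-3.113, -0.423, 0.001]
ft_force: [0.5, -0.9, 0.3]
grip_width: 1.0
```

Request:
move_arm(dp=[[0, -1, 0], [0, -1, 0], [0, -1, 0]], turn=[0, 0, 0], jaw=[1, 1, 1])

```text
time: 2.75
position: [0.4276, 0.1276, 0.2693]
tool_rot: [3.113, 0.421, -0.001]
ft_force: [0.2, -0.4, -0.9]
grip_width: 0.999
```

Run:
```python
from h import *
s=ctrl.get_state();print(s['time'],s['position'],s['tool_rot'],s['qd'])
im=rects('wrist',[('blank',.016),('mat',.001)])
cv2.imwrite('pics/w2.png',im[:,:,::-1])
```

```text
2.75 [0.42764055 0.12764181 0.26931655] [ 3.11255968e+00  4.21108577e-01 -6.00065016e-04] [ 0.01417797  0.00179141  0.0281768   0.00188603  0.00629109  0.0004249
 -0.00082393]
blank 0.85 px [208. 154.] world [417.6 196.5] size [ 42.9 127.9] yaw 15.2
blank 0.78 px [124. 137.] world [412.7 324.3] size [34.2 97.4] yaw 35.3
blank 0.74 px [145.  33.] world [561.5 319.6] size [ 32.2 100.7] yaw -78.0
mat 0.85 px [335. 143.] world [482.6  15.1] size [ 71.9 149.4] yaw -8.6
```

View pics/w2.png

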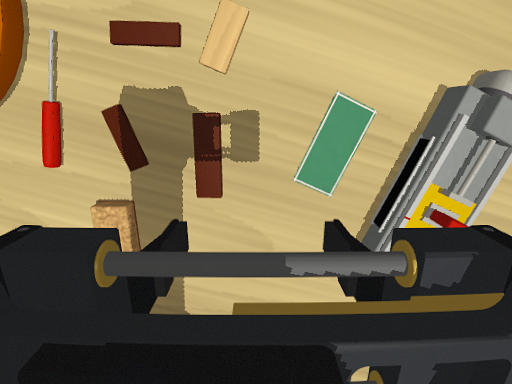

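Blank at (208,154), yaw about 15°. The mat is at (335,143), yaw -8.6°. Going over the blank and down.

Request:
move_arm(dp=[[0.3, -2.35, 1], [0.3, -2.35, 2.5], [0.3, -2.35, 4.5], [0.3, -2.35, 6], [0.3, -2.35, 7]], turn=[0, 0, 0, 0, 0], jaw=[1, 1, 1, 1, 1])

```text
time: 3.4
position: [0.4174, 0.198, 0.0574]
tool_rot: [3.113, 0.42, 0.0]
ft_force: [0.8, -0.5, 0.6]
grip_width: 1.001
```

Request:
move_arm(dp=[[0, 0, 0], [0, 0, 0]], turn=[0, 0], jaw=[1, 1])

```text
time: 3.6
position: [0.4174, 0.1989, 0.0599]
tool_rot: [-3.112, -0.421, 0.002]
ft_force: [-0.3, 0.6, 0.9]
grip_width: 1.002
```

Run:
```python
from h import *
s=ctrl.get_state();print(s['time'],s['position'],s['tool_rot'])
snap('wrist','w3.png')
```

```text
3.6 [0.41743262 0.19890715 0.05990005] [-3.11246875e+00 -4.21387583e-01  2.36047129e-03]
```

View pics/w3.png

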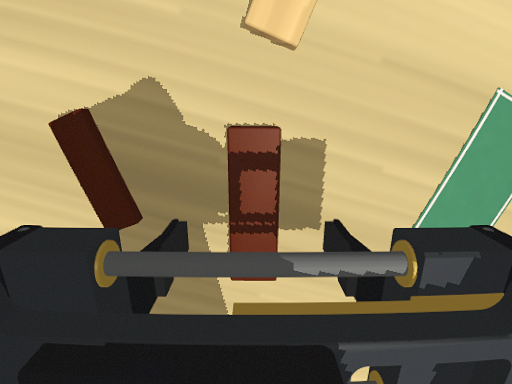

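The blank is centred between the fingers (columns 228–280, middle 254). Lowering and closing gently.

Request:
move_arm(dp=[[0, 0, 0.7], [0, 0, 1.3], [0, 0, 1.8], [0, 0, 1.8], [0, 0, 1.8]], turn=[0, 0, 0, 0, 0], jaw=[1, 1, 0.6, 0.3, 0.1], grip_force=6)

```text
time: 4.15
position: [0.4192, 0.1998, 0.0078]
tool_rot: [3.113, 0.422, 0.006]
ft_force: [0.5, 0.5, -0.6]
grip_width: 0.804
```

Request:
move_arm(dp=[[0, 0, 0], [0, 0, 0], [0, 0, 0], [0, 0, 0]], turn=[0, 0, 0, 0], jaw=[-0.1, -0.3, -0.3, -0.3])

```text
time: 4.55
position: [0.4174, 0.1995, 0.0059]
tool_rot: [3.113, 0.424, 0.001]
ft_force: [-0.6, -0.8, 2.9]
grip_width: 0.461
```

Run:
```python
from h import *
for k in range(2):
    s=ctrl.get_state();print(s['time'],s['position'],s['tool_rot'],s['grip_width'],s['ft_force'])
    snap('wrist','w4.png')
a=2*np.arctan2(s['tool_rot'][1],s['tool_rot'][0]);a=(a+np.pi)%(2*np.pi)-np.pi
print(np.degrees(a))
x=np.array([np.cos(a),np.sin(a)]);y=np.array([np.sin(a),-np.cos(a)])
d=np.array([.4825,.0165])-s['position'][:2]
print(d@x/.03,d@y/.03)
```

```text
4.55 [0.41743323 0.19953449 0.00593432] [3.11278019e+00 4.23575077e-01 1.12289968e-03] 0.46093848226116974 [-0.6429438  -0.83614487  2.93434195]
4.6 [0.41744479 0.19953334 0.00594926] [3.11271533e+00 4.23638999e-01 9.52601088e-04] 0.4609140659321655 [-0.58106647 -0.88183934  4.54929341]
15.50061567548024
0.45911881188568765 6.45872984201328
```

Gripped: the opening is 40 mm, the width of the blank. Sliding it now.

Request:
move_arm(dp=[[0.03, 0.4, 0], [0.08, 1.1, 0], [0.13, 1.8, 0], [0.18, 2.5, 0], [0.23, 3.2, 0]], turn=[0, 0, 0, 0, 0], jaw=[-0.3, -0.3, -0.3, -0.3, -0.3])

```text
time: 5.15
position: [0.4501, 0.1082, 0.0059]
tool_rot: [-3.112, -0.424, -0.001]
ft_force: [-0.0, 2.8, 2.7]
grip_width: 0.456
```

Request:
move_arm(dp=[[0.05, 0.7, 0], [0.1, 1.4, 0], [0.15, 2.1, 0], [0.2, 2.8, 0], [0.23, 3.2, 0]], turn=[0.8, 1.8, 2.8, 3.8, 4.7], jaw=[-0.3, -0.3, -0.3, -0.3, -0.3])

```text
time: 5.65
position: [0.4825, 0.0162, 0.0059]
tool_rot: [-3.133, 0.232, -0.001]
ft_force: [-1.5, 3.1, 5.8]
grip_width: 0.46
```

Request:
move_arm(dp=[[0, 0, 0], [0, 0, 0]], turn=[0, 0], jaw=[-0.3, -0.3])

```text
time: 5.85
position: [0.4825, 0.0164, 0.0059]
tool_rot: [3.132, -0.221, 0.002]
ft_force: [0.7, -3.0, 4.8]
grip_width: 0.459
```

Run:
```python
from h import *
s=ctrl.get_state();print(s['time'],s['position'],s['tool_rot'],np.degrees(2*np.arctan2(s['tool_rot'][1],s['tool_rot'][0])),s['ft_force'],s['grip_width'])
snap('wrist','w5.png')
rects('top',[('blank',.016),('mat',.001)])
```

```text
5.85 [0.48252355 0.01636011 0.00587784] [ 3.13226036e+00 -2.21481625e-01  2.12063228e-03] -8.089286744671341 [ 0.702808   -3.01867942  4.77042966] 0.4590090497624297
blank 0.7 px [156. 188.] world [565.2 324.7] size [ 32.7 100.7] yaw -79.4
blank 0.65 px [384. 219.] world [ 469.3 -554.5] size [191.3 206.6] yaw 76.2
blank 0.55 px [152. 227.] world [412.9 331. ] size [30.1 96.1] yaw 35.6
```

View pics/w5.png

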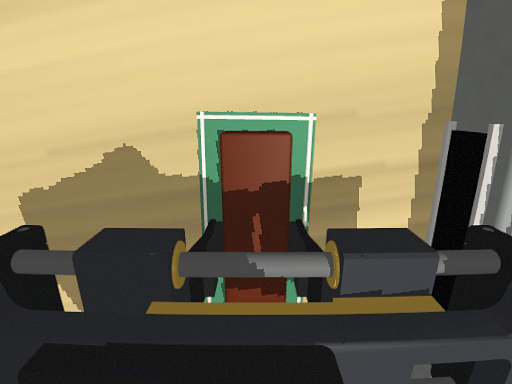

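The blank is on the mat and nearly square. Working out the margins from the corners in this view: mat far corners (198,114) and (316,115), blank top far corners (221,133) and (292,133).

Run:
```python
from h import *
im=cv2.imread('pics/w5.png')
cv2.imwrite('pics/w5c.png',cv2.resize(im[100:310,170:350],None,fx=3.3,fy=2.8,interpolation=cv2.INTER_CUBIC))
m=pix2world('wrist',[(198,114),(316,115)],0.0005); b=pix2world('wrist',[(221,133),(292,133)],0.016)
s=ctrl.get_state(); a=np.radians(-8.1); R=np.array([[np.cos(a),np.sin(a)],[np.sin(a),-np.cos(a)]])
for q in (m,b): print(((q[:,:2]-s['position'][:2])@R.T*1000).round(1))
# left and right mat border slopes
hsv=cv2.cvtColor(im,cv2.COLOR_BGR2HSV)
```

```text
[[ 73.9 -32.1]
 [ 73.6  37.2]]
[[ 64.1 -17. ]
 [ 64.2  21.4]]
```

View pics/w5c.png

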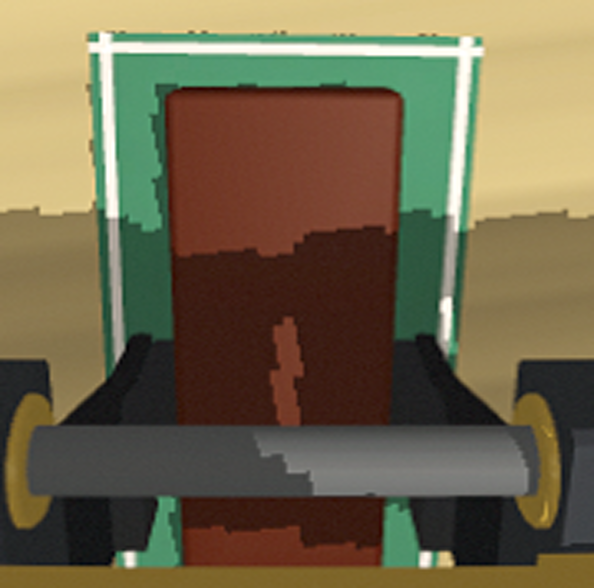

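Run:
```python
from h import *
s=ctrl.get_state(); a=np.radians(-8.1); R=np.array([[np.cos(a),np.sin(a)],[np.sin(a),-np.cos(a)]])
f=lambda l,z:((pix2world('wrist',[(170+u/3.3,100+v/2.8) for u,v in l],z)[:,:2]-s['position'][:2])@R.T*1000).round(1)
print(f([(105,47),(467,50),(125,560),(428,560),(118,330),(447,330)],.0005))
print(f([(168,95),(402,95),(183,560),(383,560),(174,250),(397,250)],.016))
```

```text
[[ 72.3 -29.9]
 [ 71.9  34.6]
 [-54.5 -32.1]
 [-54.3  33.8]
 [  8.8 -30.4]
 [  9.   34.3]]
[[ 63.6 -17. ]
 [ 63.7  21.3]
 [-42.4 -17.5]
 [-42.3  21.9]
 [ 32.5 -16.9]
 [ 32.6  21.6]]
```

The blank is within 0.5 mm and 0.6° of square. I'll make a tiny correction, then release and rise.

Request:
move_arm(dp=[[-0.01, -0.02, 0], [-0.01, -0.02, 0], [-0.01, -0.02, 0]], turn=[0.12, 0.12, 0.12], jaw=[-0.3, -0.3, -0.3])

```text
time: 6.35
position: [0.4819, 0.0187, 0.0059]
tool_rot: [3.132, -0.234, 0.001]
ft_force: [1.0, -2.4, 6.4]
grip_width: 0.462
```

Request:
move_arm(dp=[[0, 0, 0], [0, 0, 0], [0, 0, 0], [0, 0, 0], [0, 0, 0]], turn=[0, 0, 0, 0, 0], jaw=[0.1, 0.4, 0.7, 0.7, 0.7])

```text
time: 6.85
position: [0.4812, 0.0189, 0.0053]
tool_rot: [-3.133, 0.235, 0.001]
ft_force: [0.2, 0.6, -1.1]
grip_width: 0.807
```

Request:
move_arm(dp=[[0, 0, -0.5], [0, 0, -1.5], [0, 0, -3], [-0.5, 0, -5], [-1, 0, -7]], turn=[0, 0, 0, 0, 0], jaw=[0.7, 0.7, 0.7, 0.7, 0.7])

```text
time: 7.35
position: [0.457, 0.0231, 0.1953]
tool_rot: [-3.132, 0.234, -0.001]
ft_force: [0.6, -0.9, -0.3]
grip_width: 0.848
```

Request:
move_arm(dp=[[0, 3, -1], [0, 3, -1], [0, 3, -1], [0, 3, -1]], turn=[0, 0, 0, 0], jaw=[0.7, 0.7, 0.7, 0.7])

```text
time: 7.75
position: [0.4442, -0.0671, 0.2238]
tool_rot: [3.132, -0.239, 0.003]
ft_force: [-0.9, 0.6, -0.4]
grip_width: 0.847
```

Run:
```python
from h import *
s=ctrl.get_state();print(s['time'],s['position'],s['tool_rot'],s['ft_force'])
im=rects('wrist',[('blank',.016),('mat',.001),('dust_box',.05),('handle_top',.055)])
print(ctrl.look_for('wrist','handle_top')[:1])
cv2.imwrite('pics/w6.png',cv2.resize(im,(800,600),interpolation=cv2.INTER_CUBIC)[:,:,::-1])
```

```text
7.75 [ 0.44418523 -0.06710782  0.22376883] [ 3.13239344e+00 -2.39075357e-01  2.78561743e-03] [-0.93951689  0.60093591 -0.42565481]
blank 0.82 px [  6. 222.] world [416.2 314.2] size [29.3 43.5] yaw -24.4
blank 0.69 px [189. 148.] world [480.9  17.3] size [ 44.7 128.8] yaw -8.2
blank 0.64 px [  2. 122.] world [560.4 264.4] size [ 7.5 17.8] yaw -21.7
mat 0.8 px [195. 141.] world [482.7  17. ] size [ 70.5 148.1] yaw -8.4
dust_box 0.6 px [327. 120.] world [ 477.4 -157.1] size [127.1 292.7] yaw -7.3
handle_top 0.6 px [329. 173.] world [ 462.1 -159.4] size [ 85.4 187.8] yaw -6.8
[{'rect': [331.5, 143.8, 72.3, 161.7], 'confidence': 0.75}]
```

View pics/w6.png

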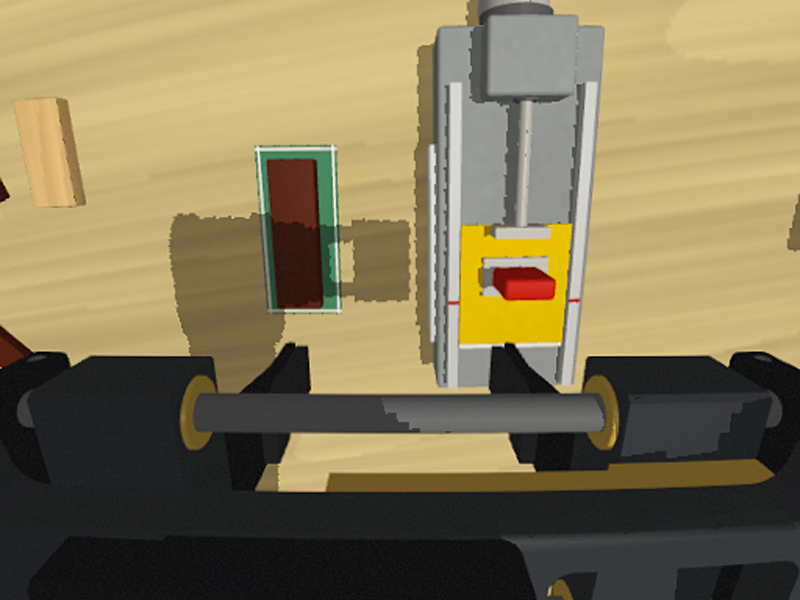

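The blank lies inside the mat border with similar margins all round (mat corners (255,146), (336,146), (342,312), (269,313)). The shutter is shut, its white edge at row 345 and the red marks at (453,303) and (573,300). The handle is at (525,283).

Run:
```python
from h import *
f=lambda l,z:pix2world('wrist',np.array(l)*.64,z)*1000
m=f([(255,146),(336,146),(342,313),(269,314)],.0005); b=f([(266,160),(317,159),(323,307),(278,308)],.016)
ang=lambda p,q:np.degrees(np.arctan2(*(p-q)[1::-1]))
print('mat',m.mean(0).round(1),[round(ang(m[0],m[3]),1),round(ang(m[1],m[2]),1)])
print('blank',b.mean(0).round(1),[round(ang(b[0],b[3]),1),round(ang(b[1],b[2]),1)],np.linalg.norm(b[0]-b[1]),np.linalg.norm(b[0]-b[3]))
print('marks',f([(453,302),(573,300)],.059).round(1))
e=f([(460,346),(563,344)],.056);print('edge',e.round(1))
g=f([(447,84),(597,84),(574,386),(438,386)],.059);print('guides',g.round(1),ang(g[0],g[3]),ang(g[1],g[2]))
im=cv2.imread('pics/w6.png');h=cv2.cvtColor(im,cv2.COLOR_BGR2HSV)
r=((h[...,0]<8)|(h[...,0]>172))&(h[...,1]>180)&(h[...,2]>90); r[:240]=0;r[330:]=0;r[:,:480]=0;r[:,565:]=0
bright=r&(h[...,2]>200)
for k in (r,bright):
    y,x=np.nonzero(k);print(k.sum(),x.min(),x.max(),y.min(),y.max(),x.mean(),y.mean())
y,x=np.nonzero(bright); print('top',f([(x.mean(),y.mean())],.1).round(1))
print(h[275:300:4,500:550:10,2])
```

```text
mat [480.3  15.9   0.5] [np.float64(-8.3), np.float64(-8.4)]
blank [480.   16.4  16. ] [np.float64(-8.2), np.float64(-8.8)] 42.01745059521669 126.99246620434663
marks [[ 416.1 -106.    59. ]
 [ 403.7 -200.4   59. ]]
edge [[ 376.9 -107.8   56. ]
 [ 366.  -192.    56. ]]
guides [[ 573.4 -120.    59. ]
 [ 559.6 -224.6   59. ]
 [ 327.6 -199.    59. ]
 [ 345.2  -85.5   59. ]] -8.601207721550946 -6.297402198473419
1700 493 554 268 299 523.4288235294117 283.5670588235294
636 509 553 282 297 530.7672955974842 289.061320754717
top [[ 430.4 -156.2  100. ]]
[[110 110 113 112 110]
 [106 146 147 152 159]
 [106 205 206 207 208]
 [107 209 207 206 207]
 [104 205 204 204 204]
 [196 204 202 202 203]
 [229 187 194 188 192]]
```

The blank is centred within about 0.5 mm and square within about 0.3°. Next is the handle, near (0.431, -0.155), with the box at yaw -7.5°. I'll turn a quarter so the jaws close along the box's x.

Request:
move_arm(dp=[[0, 0.7, 0], [0, 1.4, 0], [0, 2.1, 0], [0, 2.6, 0.3], [0, 2.97, 0.5]], turn=[-1.6, -3.2, -4.8, -6.4, -8], jaw=[0.7, 0.6, 0.5, 0.5, 0.5])

```text
time: 8.55
position: [0.4305, -0.1552, 0.2069]
tool_rot: [-3.021, -0.859, 0.001]
ft_force: [-0.4, -0.0, -0.3]
grip_width: 0.752
```

Request:
move_arm(dp=[[0, 0, 0], [0, 0, 0], [0, 0, 0], [0, 0, 0], [0, 0, 0]], turn=[-1.6, -3.2, -4.8, -6.4, -8], jaw=[0.5, 0.5, 0.5, 0.5, 0.5])

```text
time: 9.05
position: [0.4309, -0.1539, 0.2072]
tool_rot: [-2.544, -1.842, 0.0]
ft_force: [-0.4, -0.2, 0.6]
grip_width: 0.747
```

Request:
move_arm(dp=[[0, 0, 0], [0, 0, 0], [0, 0, 0], [0, 0, 0]], turn=[-1.3, -2.3, -2.3, -2.3], jaw=[0.5, 0.5, 0.5, 0.5])

```text
time: 9.45
position: [0.4308, -0.1542, 0.2073]
tool_rot: [-2.356, -2.078, 0.0]
ft_force: [-0.0, 0.0, -0.3]
grip_width: 0.746
```

Run:
```python
from h import *
s=ctrl.get_state();print(s['time'],s['position'],s['tool_rot'],s['ft_force'],s['joint_positions'],s['grip_width'])
r=s['tool_rot'];print((np.degrees(2*np.arctan2(r[1],r[0]))+180)%360-180)
snap('wrist','w7.png',None,1.5)
```

```text
9.45 [ 0.43083884 -0.15422283  0.20733239] [-2.35556734e+00 -2.07788810e+00  2.56831515e-04] [-0.03196646  0.00492872 -0.25327386] [ 0.72877937 -0.06933452 -0.42070483  1.91149144 -0.02955051  1.29405484
  0.1919598 ] 0.7458799122923327
82.83218535462214
```

View pics/w7.png

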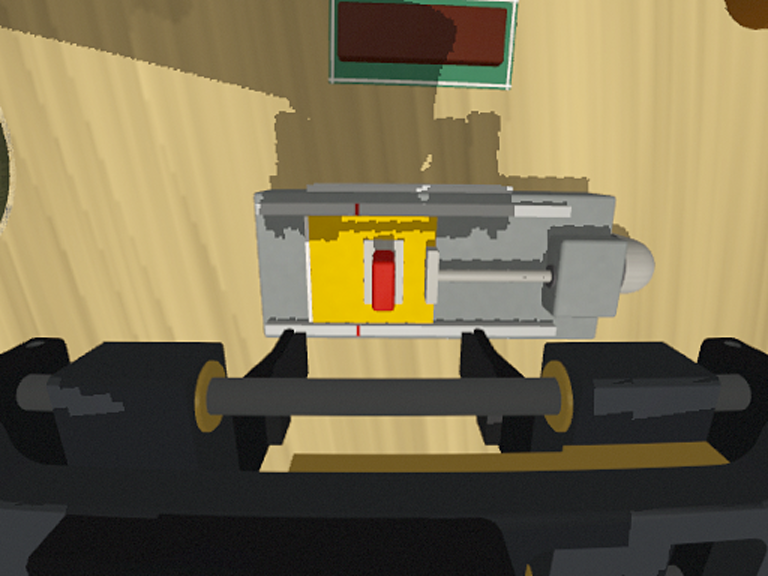

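The handle is at (383,280), between the fingers. The spring's tab, at (432,276), stands about 29 mm ahead of it. I'll triangulate its height and the handle's top from the two views before descending.

Run:
```python
from h import *
from scipy.spatial.transform import Rotation as Ro
def T(p,r):
    M=np.eye(4);M[:3,:3]=Ro.from_rotvec(r).as_matrix();M[:3,3]=p;return M
s=ctrl.get_state();i=ctrl.camera_info('wrist');K=np.array(i['intrinsics']);d=np.array(i['dist']);E7=np.array(i['extrinsics'])
T7=T(s['position'],s['tool_rot']);T6=T([0.44418523,-0.06710782,0.22376883],[3.13239344,-.239075357,.00278561743])
E6=E7@T7@np.linalg.inv(T6);F=np.diag([1,-1,-1,1])
def tri(u6,u7):
    a=[cv2.undistortPoints(np.array([[u]],float),K,d).reshape(2,1) for u in (np.array(u6)*.64,np.array(u7)/1.5)]
    X=cv2.triangulatePoints((F@E6)[:3],(F@E7)[:3],*a).ravel();return (X[:3]/X[3]*1000).round(1)
print('handle top far-right corner', tri((548,268),(393,310)), 'near right',tri((554,298),(373,310)))
print('tab left/right ends',tri((496,232),(432,250)),tri((550,232),(432,303)))
print('mark',tri((573,300),(358,331)))
print('edge',tri((460,346),(307,217)),tri((563,344),(311,321)))
```

```text
handle top far-right corner [ 434.5 -180.4   73.3] near right [ 421.  -171.7  102. ]
tab left/right ends [ 467.4 -141.8   72.5] [ 463.  -178.5   81.2]
mark [ 404.7 -198.9   66.1]
edge [ 379.9 -107.2   64.8] [ 369.  -188.3   65.1]
```

Request:
move_arm(dp=[[0, 0, 1.2], [0, 0, 2.4], [0, 0, 3.4], [0, 0, 4], [0, 0, 4.3]], turn=[0, 0, 0, 0, 0], jaw=[0.5, 0.5, 0.5, 0.5, 0.5], grip_force=25)

```text
time: 10.0
position: [0.4296, -0.1541, 0.0767]
tool_rot: [-2.353, -2.077, 0.002]
ft_force: [-0.1, -0.1, 0.1]
grip_width: 0.747
```

Request:
move_arm(dp=[[0, 0, 0], [0, 0, 0], [0, 0, 0], [0, 0, 0], [0, 0, 0]], turn=[0, 0, 0, 0, 0], jaw=[0.3, 0, -0.3, -0.7, -0.8])

```text
time: 10.5
position: [0.4312, -0.1549, 0.0793]
tool_rot: [2.354, 2.079, 0.001]
ft_force: [0.2, -0.2, -1.0]
grip_width: 0.38
```

Request:
move_arm(dp=[[0, 0, 0], [0, 0, 0], [0, 0, 0]], turn=[0, 0, 0], jaw=[-0.9, -0.9, -0.9])

```text
time: 10.8
position: [0.4307, -0.1547, 0.0787]
tool_rot: [-2.355, -2.079, 0.0]
ft_force: [-0.7, -0.2, 1.9]
grip_width: 0.186
```

Run:
```python
from h import *
s=ctrl.get_state();print(s['time'],s['position'],s['tool_rot'],s['ft_force'],s['grip_width']*87)
im=snap('wrist','w8.png',(120,80,392,280),2.9)
```

```text
10.8 [ 0.43073558 -0.15472974  0.07870857] [-2.35524233e+00 -2.07898353e+00  1.31039294e-04] [-0.69294693 -0.15131835  1.93992304] 16.15129118452083
```

View pics/w8.png

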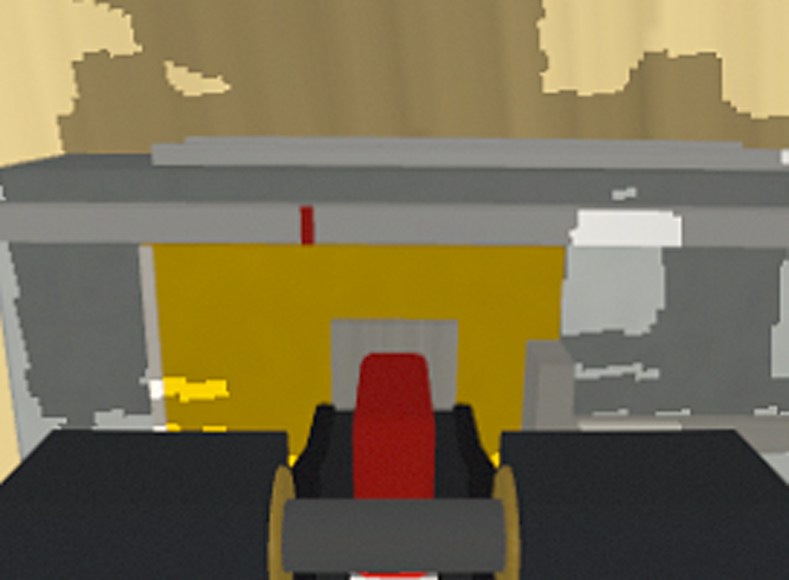

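The grip is on: 16.15 mm, the width of the handle. The shutter is still shut, with its white edge well short of the mark. Sliding to about 33 mm first.

Request:
move_arm(dp=[[0, 0.2, 0], [0, 0.4, 0], [0, 0.65, 0], [0, 0.9, 0], [0, 1.1, 0]], turn=[0, 0, 0, 0, 0], jaw=[-0.9, -0.9, -0.9, -0.9, -0.9], grip_force=35)

```text
time: 11.35
position: [0.4612, -0.1588, 0.0787]
tool_rot: [-2.352, -2.076, 0.007]
ft_force: [-9.7, 1.8, 11.0]
grip_width: 0.183
```

Request:
move_arm(dp=[[0, 0, 0], [0, 0, 0]], turn=[0, 0], jaw=[-0.9, -0.9])

```text
time: 11.55
position: [0.4613, -0.1588, 0.0787]
tool_rot: [-2.353, -2.076, 0.006]
ft_force: [-8.8, 1.2, 9.3]
grip_width: 0.183
```

Run:
```python
from h import *
s=ctrl.get_state();p0=np.array([0.43073558,-0.15472974,0.07870857]);v=np.array(s['position'])-p0;a=np.radians(-7.5)
print(s['time'],'along',v[0]*np.cos(a)+v[1]*np.sin(a),'lat',-v[0]*np.sin(a)+v[1]*np.cos(a),s['position'],s['ft_force'],s['grip_width']*87)
im=snap('wrist','w9.png',(120,80,392,280),2.9)
# auto measure: red mark col and yellow left col along guide edge
def cols(im):
    h=cv2.cvtColor(im,cv2.COLOR_BGR2HSV) ;H,S,V=[h[...,k].astype(int) for k in range(3)]
    rm=((H<8)|(H>172))&(S>150); ye=(H>18)&(H<32)&(S>200)
    y,x=np.nonzero(rm[148:166,150:330]);print('mark',x.mean()+150,y.mean()+148,len(x))
    for r in (170,180,190,200):
        print(r,np.nonzero(ye[r,120:380])[0][[0,-1]]+120)
cols(im); w=cv2.imread('pics/w8.png')
w=cv2.resize(w,(272,200),interpolation=cv2.INTER_AREA)[:,:,::-1]; f=np.zeros((384,512,3),np.uint8); f[80:280,120:392]=w; cols(f)
```

```text
11.55 along 0.030841544738391118 lat -5.1571437782597755e-05 [ 0.46130654 -0.1588065   0.07873705] [-8.79912642  1.23375606  9.29076943] 15.92628243727988
mark nan nan 0<stdin>:9: RuntimeWarning: Mean of empty slice.
  ret = ret.dtype.type(ret / rcount)
Traceback (most recent call last):
IndexError: index 0 is out of bounds for axis 0 with size 0
```

Request:
move_arm(dp=[[0, 0.1, 0], [0, 0.2, 0], [0, 0.32, 0], [0, 0.32, 0], [0, 0.32, 0]], turn=[0, 0, 0, 0, 0], jaw=[-0.9, -0.9, -0.9, -0.9, -0.9])

```text
time: 12.1
position: [0.4703, -0.1599, 0.0787]
tool_rot: [-2.352, -2.076, 0.007]
ft_force: [-9.5, 1.1, 11.0]
grip_width: 0.183
```

Run:
```python
from h import *
s=ctrl.get_state();p0=np.array([0.43073558,-0.15472974,0.07870857]);v=np.array(s['position'])-p0;a=np.radians(-7.5)
print(s['time'],'along',v[0]*np.cos(a)+v[1]*np.sin(a),s['position'],s['ft_force'],s['grip_width']*87)
im=snap('wrist','w10.png')
t=ctrl.get_image('top')
A=cv2.resize(im[80:280,100:372],None,fx=2.2,fy=2.2,interpolation=cv2.INTER_CUBIC)
B=cv2.resize(t[165:265,135:315],(598,150),interpolation=cv2.INTER_CUBIC) if 0 else cv2.resize(t[165:245,200:320],(225,150),interpolation=cv2.INTER_CUBIC)
C=np.zeros((A.shape[0]+150,A.shape[1],3),np.uint8);C[:A.shape[0]]=A;C[A.shape[0]:,:225]=B
cv2.imwrite('pics/w10c.png',C[:,:,::-1])
```

```text
12.1 along 0.03986431502872896 [ 0.47025711 -0.15994632  0.07870426] [-9.45387942  1.122304   11.03025088] 15.878609726689678
```

View pics/w10c.png

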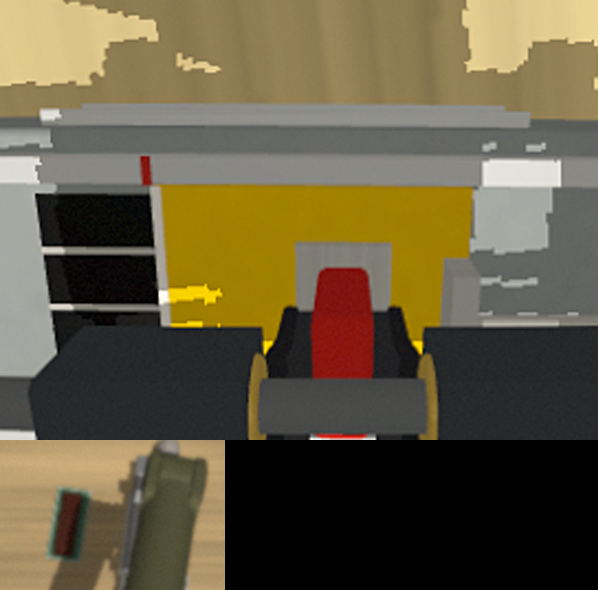

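The white edge, at crop (155,188), is about level with the red mark at (146,171), perhaps 1 mm past it. I'll check this numerically and also check the blank.

Run:
```python
from h import *
f=lambda u,v,z:pix2world('wrist',[(100+u/2.2,80+v/2.2)],z)[0]*1000
a=np.radians(-7.4);d=np.array([np.cos(a),np.sin(a),0])
for z in (.054,.056,.058): print(z,'mark',f(146,170,.059)@d,'edge',f(155,190,z)@d,f(161,250,z)@d)
s=ctrl.get_state();print(s['time'],s['position'],s['ft_force'])
rects('top',[('blank',.016),('mat',.001)])
```

```text
0.054 mark 426.6484341847022 edge 427.33498261848825 427.73712027948716
0.056 mark 426.6484341847022 edge 427.9743777845504 428.3722067462273
0.058 mark 426.6484341847022 edge 428.6137729506126 429.0072932129674
12.2 [ 0.47020475 -0.15993783  0.07871125] [-9.09289876  2.20171343 10.30205657]
blank 0.55 px [236. 210.] world [483.3  19.7] size [ 42.  130.5] yaw -10.8
blank 0.51 px [153. 228.] world [413.5 328.3] size [33.2 95.9] yaw 35.5
blank 0.49 px [157. 188.] world [565.3 323.5] size [36.1 97.4] yaw -80.3
mat 0.88 px [237. 210.] world [486.4  18. ] size [ 72.  152.2] yaw -8.6
```

The travel reads 39.9 mm by arm motion and the image agrees to about 1 mm. The grip is firm, so I'm handing in.

Run:
```python
from bench import ctrl
print(ctrl.close_job())
```

```text
the job is handed in; nothing more can be done
None
```

The blank is on the green mat and the shutter is held half open. I handed the job in at 12.2 s with the handle still gripped.

**Blank:** I gripped the largest of the three dark bars lightly, slid it flat onto the mat, nudged it square and let go. A close wrist view afterwards put it within about 0.5 mm and 0.3° of the mat. The final top-camera check was coarser because the arm's shadow lay over that area. It put the blank 3.5 mm and 2° off the mat, and I trust the close view more.

**Shutter:** It stayed shut until the blank was in place. I then gripped the handle along the box's x and slid it open.
- **By arm motion:** travel reads 39.9 mm.
- **By the camera:** the white edge is about 1 mm past the red mark, which is about as well as it can be measured.
- **By force:** the spring reads 9 to 9.5 N against the 10.5 N expected at half, which would suggest slightly less than half open. I left it there.

An upward force of about 10 N showed on the wrist while holding the handle, far below the limits; I did not find out why. I saw no contact with the other things on the bench, but I did not measure their positions again at the end.

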